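Unlock the reject lane and drop in a failed end cap

TASK

Unlock the red reject lane with its combination dial: turn left (anticlockwise) to 10, then right (clockwise) back through 0 to 90, then left to 5, stopping for half a second on each number, and let go. Then slide the clear hatch fully open by its black handle and put the failed end cap (the light grey disc on the table) in at the opening so that it slides down to the stop and lies flat there. Leave the hatch open and do not disturb the bottle, the green cup or the yellow tape.

Things in the scene. Friction and masses are not known exactly. Their poses are not given: they have to be found in the camera images.
- lane: Red reject lane, fixed box 92 mm wide (x), 350 long (y), top at 112 mm, origin under its centre; bolt-down feet reach 59 mm either side. Along y: dial block -175 to -71 mm, loading opening (under the hatch) -71 to 51, fixed clear roof 51 to 167, end wall from 163. Guide strips on the long walls rise to 119 mm.
- dial (a joint): Dial angle (rad), anticlockwise (left) from above positive, stops at +-1.1. Number at the pointer = 100*angle/(2 pi), mod 100: 5 is 0.314, 10 is 0.628, 90 is -0.628. Starts between 93 and 1. Black dial, 72 mm across: long red mark at 0, long white at each 10, short at each 5, numbers rising clockwise; yellow pointer at its -x side (lane frame). Friction 0.06 N m; stays where left.
- dial_grip (a point): Centre of the dial's aluminium bar grip, on its upright axis, 142 mm up, at (0, -125) mm in the lane frame. Bar 42 mm long along this point's x, 14 thick along y, from 130 to 156 mm height (dial face at 126). Axes turn with the dial, equal the lane's at angle 0. A red line on the bar's -x half points to the 0 mark.
- hatch (a joint): Travel of the sliding hatch (m): 0 shut, 0.118 fully open; slides level towards the lane's +y, over the clear roof. Needs about 2 N, stays where left. A hidden pin holds it shut unless the dial is within about 3 numbers of 5. Clear plate 82 x 122 mm with aluminium ends, top at 117 mm.
- hatch_handle (a point): Centre of the hatch's black handle bar, 50 mm long along x, 13 thick along y, from 119 to 148 mm height (this point 133); axes as the lane's. At (0, -10) mm in the lane frame when shut; moves with the hatch.
- lane_entry (a point): Centre of the loading opening at the casing top, 112 mm up, (0, -10) mm in the lane frame; axes as the lane's. Opening 122 mm along y, 76 along x. Below it a slippery white floor slopes 20 degrees down towards +y: 89 mm high at the opening's -y end, 67 mm under this point, 4 mm at the stop.
- lane_stop (a point): Where the end cap's centre lies when it rests at the lane's stop: (0, 131, 25) mm in the lane frame; axes as the lane's. The cap reaches it by sliding under the clear roof.
- cap_center (a point): Centre of the failed end cap, a light grey die-cast disc 60 mm across, 20 thick, about 60 g, lying flat on the table (centre 10 mm up); z is its axis.
- end_cap: The same end cap, origin at the centre of its underside.
- bottle_center (a point): Centre of the white varnish bottle with red tip, 43 mm across, 120 tall, standing. Leave alone.
- cup_center (a point): Centre of the green parts cup, 70 mm across, 45 tall. Leave alone.
- tape_center (a point): Centre of the small yellow tape roll, 54 mm across, 10 thick, lying on the white case's lid (56 mm high; case about x 0.34 to 0.45, y -0.18 to 0.06 m). Leave alone.

How it is judged:
By the outcome, as a careful person would: the job done as asked, in the order asked, and still so for the second after the job is handed in, with the robot touching nothing.
It also fails if it takes over 64 s, if anything falls off the work surface, if the arm or the gripper's body presses on something with over 40 N, if the wrist force passes 120 N, or if a joint passes its speed limit or range.

ROBOT

A 6-joint arm with a two-finger parallel gripper is mounted at the origin on a cart in front of the work surface, level with it; the furniture and walls round the work are solid. World frame = base frame: x ahead of the robot, y to its left, z up, the work surface at z = 0. Lengths are in m, angles in rad, forces in N, time in s.
With the tool pointing down it reaches from about 0.425 to 1.125 m from the base axis. Payload 14.9 kg.
Tool frame: the origin (TCP) lies at the very end of the fingers, on their centre line; the grasp point (between the pads) lies 19 mm behind it; z points along the fingers, y is the line along which they close (so a half turn about z gives the same grasp; the last joint's range is limited). The gripper opens to 91 mm and grips with 3 to 60 N. Pads are 32 mm wide; open, the fingers measure 118 mm over their backs; the gripper's body (76 mm by 178 mm) begins 60 mm behind the grasp point.
Start: joints at [-1.312, 0.379, 1.734, -0, 1.028, -0.033], TCP at [0.201, -0.67, 0.214] pointing down, gripper open.
Joint ranges: [-2.77, 2.77], [-0.74, 2.19], [0, 2.66], [-1.06, 4.2], [0.31, 2.87], [-3.08, 3.08]. Speed limits (rad/s): [1.89, 1.89, 2.39, 3.14, 3.14, 3.14].

INTERFACE

Orientations are given as a unit quaternion [x, y, z, w].
In Python, from cell import sense, capture, camera_model, hand_in, boxes_of, outline_of, landmark_of gives the robot as it stands. The module is installed in compiled form; this text tells all that it offers.
- The arm moves only by the shell command python3 -m creep 'ROWS' [OPENING]. ROWS is JSON, a list of rows, each an object with "offset": the shift along the tool's x, y, z scaled (see below), a list of three; "delta_rot": the turn, a rotation vector about the tool's x, y, z scaled (see below), a list of three. A call has 1 to 5 rows; each row is the pose to reach, as a shift and turn from the pose commanded when the call began, along the tool's axes at that moment; what a row does not reach only later rows make up. The controller multiplies each number of a shift by 0.2 m and each number of a turn by 1.5 rad. A row lasts 1/10 s, in which the tool goes at most 50 mm and 8.59 degrees, less where a joint would pass 70% of its speed; a pose out of reach is approached as far as the arm can. A call with a number of a shift or a turn outside -1 to 1 is refused whole. A call with a gripper value outside its range is refused whole. OPENING is the opening, from 0 (shut) to 1 (fully open), set as the call begins (- or left out, the last holds). The fingers move at their own pace and stop on an object; the grip force is fixed at half the most. Time passes only in rows, so rows that repeat a pose let the fingers close. It gives the time, the measured TCP pose, the force, the opening and the grip force at its end, in the units of the state.
- sense(): the state, without advancing time (a new reading comes with each control period).
- capture(name): name is "side" or "top" or "wrist"; returns the picture (420x560x3 uint8, red, green, blue); there is no depth.
- camera_model(name): a dict with "K" (3x3 intrinsics, pixels), "eye" and "orientation" of the camera in the world; the wrist camera has in their place "hand_eye" (4x4, takes a point from camera to tool coordinates, whose origin is the TCP and whose axes are the flange's). Camera axes: x right, y down, z forward; pixel columns grow to the right and rows downward; lengths in m; the calibration is good to about 2 mm. A picture is of the moment at which its call begins: read the wrist's pose just before it. camera_model takes no time and is no camera call.
- hand_in(): hands the job in; it is judged then, once.
Trained networks look in the newest picture that a camera, given by its name, has taken for a name from the list of things; names that differ only in an ending like _2 or _b are one class to them, and where a whole thing is asked for, a point or a joint stands for the part that bears it (a point fixed in the world has none). Each returns a list of dicts, best first, with "confidence" (0 to 1); they miss things now and then, are a little off and sometimes report something else, mostly with a low value. They report only what shows in the picture. A call takes as long as a camera call.
- boxes_of(camera, query): "uv" ([column, row] in pixels, amid what is visible of it).
- outline_of(camera, query): "region" (420x560 bool, what is visible of it) and "uv" ([column, row] in pixels, amid what is visible of it).
- landmark_of(camera, query): "uv" ([column, row] in pixels: a listed point, or the origin of a listed thing).
The state is a dict: "t": time; "joint_positions": joint angles; "qd": joint speeds; "joint_efforts": joint torques, N m; "eef_pos": TCP position; "ee_rot": TCP orientation; "wrist_force": force on the tool from outside, world axes, zero at the start; "ft_torque": the same for the moment, N m; "grip_width": finger opening in m; "grasp_force": force on a finger pad.
Only numpy, scipy, OpenCV 4.12 (cv2) and the standard library are available. Lean on these libraries where they do the work, as an engineer would, in place of code of your own. Each camera call takes 0.05 s, during which the arm holds its last target. There are 200 camera calls.

## Working session

There is one attempt and no reset: what is moved stays moved. The work goes in short steps, Python scripts to look and compute and a shell command to move; the robot and the scene stay as the last step left them, time stands still between calls to the robot, and variables do not carry over. Pictures are saved under pics/ and viewed, at most 10 in all, crops included, and the job is handed in when it is done.

```bash
mkdir -p pics; cat > h.py <<'E'
import numpy as np, cv2
from scipy.spatial.transform import Rotation as R
from cell import *
def cam(name):
    m=camera_model(name);K=np.array(m["K"])
    if name=="wrist":
        s=sense();T=np.eye(4);T[:3,:3]=R.from_quat(s["ee_rot"]).as_matrix();T[:3,3]=s["eef_pos"]
        C=T@np.array(m["hand_eye"]);return K,C[:3,:3],C[:3,3]
    o=np.array(m["orientation"]);Rm=o if o.shape==(3,3) else R.from_quat(o).as_matrix()
    return K,Rm,np.array(m["eye"])
def at_z(c,uv,z):
    K,Rm,e=c;d=Rm@np.linalg.inv(K)@[uv[0],uv[1],1];return e+d*(z-e[2])/d[2]
def proj(c,p):
    K,Rm,e=c;q=K@(Rm.T@(np.array(p)-e));return q[:2]/q[2]
def snap(name,f):
    c=cam(name);im=capture(name);cv2.imwrite("pics/"+f,im[:,:,::-1]);return c,im
E
python3 - <<'E'
from h import *
np.set_printoptions(precision=4,suppress=True)
s=sense();print(s["eef_pos"],s["ee_rot"],s["t"],s["grip_width"])
print(camera_model("wrist")["hand_eye"])
H=dict(dial_grip=.142,hatch_handle=.133,lane_entry=.112,lane_stop=.025,cap_center=.01,bottle_center=.06,cup_center=.022,tape_center=.061)
for n in("top","side"):
    c,_=snap(n,n+"0.png");print(n,c[2])
    for q,z in H.items():
        for r in landmark_of(n,q)[:2]: print(q,np.round(r["uv"],1),round(r["confidence"],2),at_z(c,r["uv"],z))
E
```

```text
[ 0.2013 -0.67    0.2133] [ 0.9894  0.1454 -0.0001 -0.0005] 0.0 0.09104560956541712
[[-0.0002 -0.9562 -0.2928  0.0831]
 [ 1.      0.0001 -0.001  -0.0009]
 [ 0.001  -0.2928  0.9562 -0.1709]
 [ 0.      0.      0.      1.    ]]
top [0.3174 0.1784 0.9575]
dial_grip [311.8 149.6] 0.85 [0.6016 0.0662 0.142 ]
hatch_handle [258.5 165.5] 0.9 [0.5887 0.1795 0.133 ]
lane_entry [258.1 170.7] 0.6 [0.5844 0.1821 0.112 ]
lane_entry [255.  264.5] 0.23 [0.391  0.2184 0.112 ]
lane_stop [201.7 201.4] 0.89 [0.5606 0.3212 0.025 ]
lane_stop [191.4 289.9] 0.63 [0.3665 0.3685 0.025 ]
cap_center [259.5 263.5] 0.91 [0.4004 0.2128 0.01  ]
bottle_center [165.8 260. ] 0.73 [0.4362 0.4079 0.06  ]
cup_center [192.5 291.5] 0.88 [0.3628 0.3672 0.022 ]
tape_center [379.4 240.1] 0.66 [ 0.4033 -0.0521  0.061 ]
side [0.19   0.8707 0.6237]
dial_grip [236.1 172.6] 0.58 [0.6073 0.0626 0.142 ]
hatch_handle [221.6 202.8] 0.77 [0.5824 0.1851 0.133 ]
lane_entry [221.6 211.6] 0.93 [0.5821 0.1881 0.112 ]
cap_center [291.4 277.5] 0.95 [0.4031 0.2218 0.01  ]
bottle_center [241.2 318.1] 0.65 [0.4309 0.4075 0.06  ]
cup_center [283.3 327.4] 0.9 [0.3665 0.367  0.022 ]
cup_center [293.  280.7] 0.26 [0.3925 0.2425 0.022 ]
tape_center [327.5 196.1] 0.69 [ 0.4054 -0.0508  0.061 ]
tape_center [223.5 252.8] 0.54 [0.5434 0.2589 0.061 ]
```

View pics/top0.png

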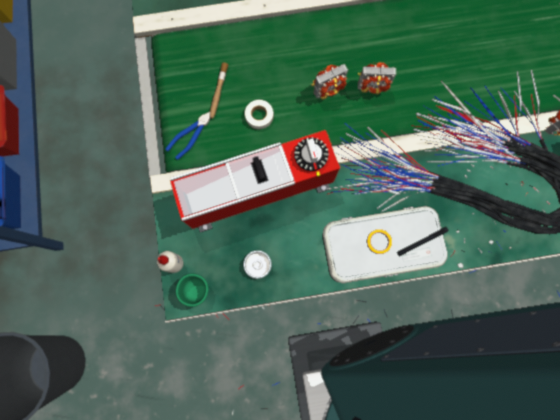

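View pics/side0.png

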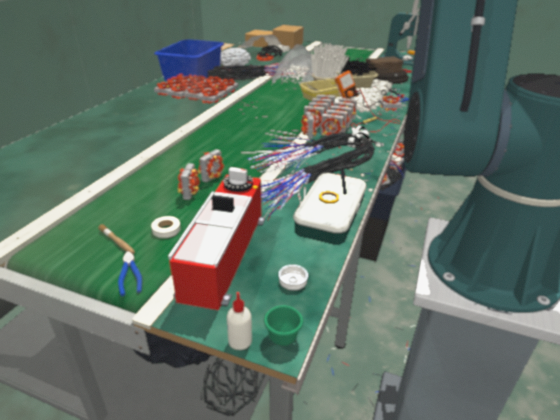

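The top view shows the lane with its dial at (312,153), handle at (259,169), cap at (257,264), and the bottle and cup at lower left. The side view agrees with this. I'm moving above the lane for a close look.

```bash
R='python3 -m creep'
$R '[{"offset":[0.2,-0.2,-0.2],"delta_rot":[0,0,0]},{"offset":[0.4,-0.4,-0.3],"delta_rot":[0,0,0]},{"offset":[0.55,-0.6,-0.45],"delta_rot":[0,0,0]},{"offset":[0.7,-0.75,-0.6],"delta_rot":[0,0,0]},{"offset":[0.8,-0.9,-0.6],"delta_rot":[0,0,0]}]'
$R '[{"offset":[0.15,-0.18,0],"delta_rot":[0,0,0]},{"offset":[0.3,-0.36,0],"delta_rot":[0,0,0]},{"offset":[0.45,-0.54,0],"delta_rot":[0,0,0]},{"offset":[0.6,-0.7,0],"delta_rot":[0,0,0]},{"offset":[0.75,-0.85,0],"delta_rot":[0,0,0]}]'
$R '[{"offset":[0.15,-0.18,0],"delta_rot":[0,0,0]},{"offset":[0.3,-0.36,0],"delta_rot":[0,0,0]},{"offset":[0.45,-0.54,0],"delta_rot":[0,0,0]},{"offset":[0.6,-0.7,0],"delta_rot":[0,0,0]},{"offset":[0.75,-0.8,0],"delta_rot":[0,0,0]}]'
$R '[{"offset":[0.1,-0.15,0],"delta_rot":[0,0,0.05]},{"offset":[0.2,-0.3,0],"delta_rot":[0,0,0.1]},{"offset":[0.3,-0.4,0],"delta_rot":[0,0,0.1]},{"offset":[0.4,-0.5,0],"delta_rot":[0,0,0.1]},{"offset":[0.4,-0.5,0],"delta_rot":[0,0,0.1]}]'
cat > look.py <<'E'
from h import *
import sys
np.set_printoptions(precision=4,suppress=True)
s=sense();print(s["t"],s["eef_pos"],R.from_quat(s["ee_rot"]).as_matrix()[:,0],s["joint_positions"])
c,im=snap("wrist",sys.argv[1])
for q,z in dict(dial_grip=.142,hatch_handle=.133,lane_entry=.112,lane_stop=.025,cap_center=.01).items():
    for r in landmark_of("wrist",q)[:1]: print(q,np.round(r["uv"],1),round(r["confidence"],2),at_z(c,r["uv"],z))
E
python3 look.py w1.png
```

```text
t: 1.4
eef_pos: [0.2962, -0.4703, 0.33]
ee_rot: [0.989, 0.145, 0.0, 0.001]
wrist_force: [1.2, -0.1, 1.2]
grip_width: 0.0913
grasp_force: 0.0
t: 1.9
eef_pos: [0.3905, -0.2633, 0.3281]
ee_rot: [0.989, 0.145, 0.0, 0.0]
wrist_force: [0.7, -0.0, 0.1]
grip_width: 0.0913
grasp_force: 0.0
t: 2.4
eef_pos: [0.4881, -0.0663, 0.3281]
ee_rot: [0.989, 0.146, 0.0, 0.0]
wrist_force: [0.1, -0.5, 0.5]
grip_width: 0.0917
grasp_force: 0.0
t: 2.9
eef_pos: [0.5366, 0.0523, 0.3278]
ee_rot: [0.997, 0.072, 0.0, -0.0]
wrist_force: [-0.3, -0.5, -0.8]
grip_width: 0.0911
grasp_force: 0.0
2.9 [0.5366 0.0523 0.3278] [0.9897 0.1435 0.0003] [ 0.0538 -0.0036  1.9727  0.0004  1.1723  1.4804]
dial_grip [274.2 118. ] 0.9 [0.6015 0.0674 0.142 ]
hatch_handle [167.1 120.2] 0.73 [0.5821 0.1823 0.133 ]
lane_entry [172.  119.1] 0.59 [0.582  0.1835 0.112 ]
lane_stop [ 16.9 202.7] 0.59 [0.4167 0.4369 0.025 ]
cap_center [162.8 225.7] 0.95 [0.4045 0.2212 0.01  ]
```

View pics/w1.png

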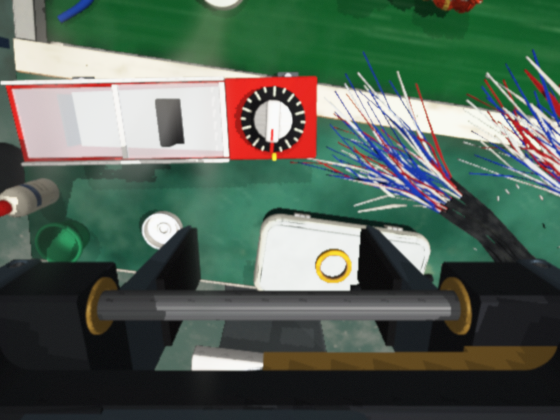

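The wrist view has the dial at (273,120), the yellow pointer at (274,157), the handle at (168,121) and the cap at (162,230). Next I rectify it for the lane yaw and dial angle.

```bash
cat >> h.py <<'E'
def rect(c,im,z,x0,y0,yaw,w,h,s):
    """top-down picture: right = -lane y, up = +lane x, centre (x0,y0), s px/m"""
    o=np.array([[-1,-1],[1,-1],[1,1],[-1,1]])*[w/2,h/2]
    ex=np.array([np.cos(yaw),np.sin(yaw)]);ey=np.array([-ex[1],ex[0]])
    src=[proj(c,[*(np.array([x0,y0])-ey*u/s-ex*v/s),z]) for u,v in o]
    H=cv2.getPerspectiveTransform(np.float32(src),np.float32(o+[w/2,h/2]))
    return cv2.warpPerspective(im,H,(w,h),flags=cv2.INTER_CUBIC)
E
python3 - <<'E'
from h import *
c=cam("wrist");im=cv2.imread("pics/w1.png")
a=rect(c,im,.112,.59,.15,.16,800,280,2000)
b=rect(c,im,.126,.6015,.0674,.16,400,320,4000)
d=rect(c,im,.156,.6015,.0674,.16,400,320,4000)
for q in(a,):
    cv2.line(q,(0,140),(800,140),(255,0,0),1)
cv2.imwrite("pics/r1.png",np.vstack([a,np.hstack([b,d])]))
E
```

```text
(no output)
```

View pics/r1.png

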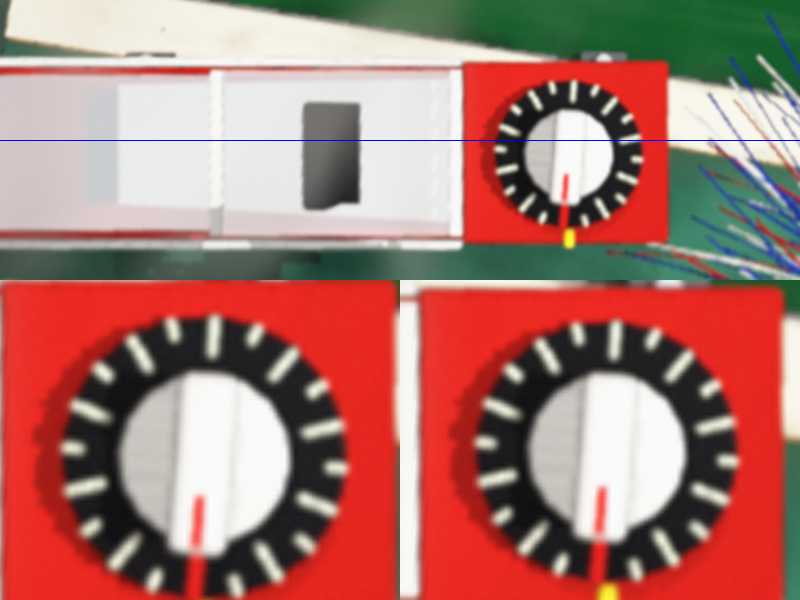

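```bash
cat > to.py <<'E'
from h import *
import sys
ex=np.array([np.cos(.16),np.sin(.16),0]);ey=np.array([-ex[1],ex[0],0]);O=np.array([.5773,.1888,0])
if __name__=="__main__":
    lx,ly,z,yaw=map(float,sys.argv[1:5]) # lane frame target, tool-x yaw wrt lane
    s=sense();M=R.from_quat(s["ee_rot"])
    p=O+ex*lx+ey*ly+[0,0,z]
    T=R.from_euler("z",.16+yaw)*R.from_euler("x",np.pi)
    d=p-s["eef_pos"]
    print("t",s["t"],"off",np.round(M.inv().apply(d)/.2,3),"rot",np.round((M.inv()*T).as_rotvec()/1.5,3))
    l=np.array(s["eef_pos"])-O
    mx=M.as_matrix();print("lane pos",np.round([l@ex,l@ey,l[2]],4),"yaw",round(np.arctan2(mx[1,0],mx[0,0])-.16,4),"F",np.round(s["wrist_force"],1),"g",round(s["grip_width"],4),round(s["grasp_force"],1))
E
python3 -m creep '[{"offset":[0.15,-0.01,0.15],"delta_rot":[0,0,0.04]},{"offset":[0.31,-0.02,0.3],"delta_rot":[0,0,0.04]},{"offset":[0.31,-0.02,0.45],"delta_rot":[0,0,0.04]},{"offset":[0.31,-0.02,0.6],"delta_rot":[0,0,0.04]},{"offset":[0.31,-0.02,0.6],"delta_rot":[0,0,0.04]}]' 0.6
python3 to.py 0 -.125 .131 -.076
```

```text
t: 3.7
eef_pos: [0.5942, 0.062, 0.2041]
ee_rot: [0.999, 0.04, -0.003, 0.0]
wrist_force: [-1.0, 0.0, -0.7]
grip_width: 0.0555
grasp_force: 0.0
t 3.7 off [ 0.019 -0.016  0.365] rot [-0.     0.004 -0.002]
lane pos [-0.0035 -0.1279  0.2041] yaw -0.0791 F [-1.   0.  -0.7] g 0.0555 0.0
```

```bash
python3 -m creep '[{"offset":[0,0,0.1],"delta_rot":[0,0,0]},{"offset":[0,0,0.18],"delta_rot":[0,0,0]},{"offset":[0,0,0.18],"delta_rot":[0,0,0]}]'
python3 to.py 0 -.125 .131 -.076
```

```text
t: 4.0
eef_pos: [0.5956, 0.0624, 0.1708]
ee_rot: [0.999, 0.041, -0.001, 0.0]
wrist_force: [-0.6, -0.9, 0.3]
grip_width: 0.0545
grasp_force: 0.0
t 4.0 off [ 0.01  -0.014  0.199] rot [-0.     0.001 -0.002]
lane pos [-0.002  -0.1277  0.1708] yaw -0.0786 F [-0.6 -0.9  0.3] g 0.0545 0.0
```

```bash
python3 -m creep '[{"offset":[0.01,-0.015,0.1],"delta_rot":[0,0,0]},{"offset":[0.01,-0.015,0.19],"delta_rot":[0,0,0]},{"offset":[0.01,-0.015,0.19],"delta_rot":[0,0,0]}]'
python3 -m creep '[{"offset":[0,0,0],"delta_rot":[0,0,0]},{"offset":[0,0,0],"delta_rot":[0,0,0]},{"offset":[0,0,0],"delta_rot":[0,0,0]},{"offset":[0,0,0],"delta_rot":[0,0,0]},{"offset":[0,0,0],"delta_rot":[0,0,0]}]' 0
python3 to.py 0 -.125 .131 -.076
```

```text
t: 4.3
eef_pos: [0.5974, 0.0658, 0.133]
ee_rot: [0.999, 0.041, -0.001, 0.0]
wrist_force: [-0.7, 0.0, -0.1]
grip_width: 0.0544
grasp_force: 0.0
t: 4.8
eef_pos: [0.5984, 0.0659, 0.1341]
ee_rot: [0.999, 0.041, 0.0, -0.0]
wrist_force: [0.3, -0.0, -0.1]
grip_width: 0.0178
grasp_force: 0.0
t 4.8 off [-0.006  0.002  0.016] rot [ 0.    -0.    -0.001]
lane pos [ 0.0012 -0.1246  0.1341] yaw -0.0782 F [ 0.3 -0.  -0.1] g 0.0178 0.0
```

```bash
python3 -m creep '[{"offset":[0,0,0],"delta_rot":[0,0,0]},{"offset":[0,0,0],"delta_rot":[0,0,0]},{"offset":[0,0,0],"delta_rot":[0,0,0]}]' 0
python3 to.py 0 -.125 .134 .628
python3 look.py w2.png | head -3; python3 -c "
from h import *
c=cam('wrist');print(c[2])"
```

```text
t: 5.1
eef_pos: [0.5983, 0.0674, 0.1342]
ee_rot: [0.999, 0.041, 0.0, -0.001]
wrist_force: [-2.5, 14.0, 4.0]
grip_width: 0.0139
grasp_force: 30.0
t 5.1 off [-0.006  0.01   0.001] rot [-0.001 -0.001 -0.471]
lane pos [ 0.0014 -0.1232  0.1342] yaw -0.0787 F [-2.5 14.   4. ] g 0.0139 30.0
5.1 [0.5983 0.0674 0.1342] [0.9967 0.0812 0.0004] [0.0725 0.3348 1.9703 0.0029 0.8361 1.5601]
dial_grip [134.1 349.8] 0.69 [0.5305 0.1505 0.142 ]
hatch_handle [ 80.6 264.2] 0.79 [0.5808 0.183  0.133 ]
[0.68082943 0.07456573 0.30508453]
```

```bash
python3 -m creep '[{"offset":[0,-0.008,0],"delta_rot":[0,0,-0.08]},{"offset":[0,-0.008,0],"delta_rot":[0,0,-0.17]},{"offset":[0,-0.008,0],"delta_rot":[0,0,-0.27]},{"offset":[0,-0.008,0],"delta_rot":[0,0,-0.37]},{"offset":[0,-0.008,0],"delta_rot":[0,0,-0.43]}]'
python3 to.py 0 -.125 .134 .628
python3 -m creep '[{"offset":[0,0,0],"delta_rot":[0,0,-0.03]},{"offset":[0,0,0],"delta_rot":[0,0,-0.04]},{"offset":[0,0,0],"delta_rot":[0,0,-0.04]}]'
python3 to.py 0 -.125 .134 .628
python3 look.py w3.png|head -3
```

```text
t: 5.9
eef_pos: [0.5985, 0.0672, 0.1342]
ee_rot: [0.934, 0.358, 0.0, 0.0]
wrist_force: [-0.9, -4.4, 2.0]
grip_width: 0.0139
grasp_force: 30.0
t 5.9 off [-0.011  0.002  0.001] rot [ 0.001 -0.    -0.037]
lane pos [ 0.0016 -0.1234  0.1342] yaw 0.5728 F [-0.9 -4.4  2. ] g 0.0139 30.0
t: 6.2
eef_pos: [0.5986, 0.0672, 0.1342]
ee_rot: [0.924, 0.383, 0.0, 0.0]
wrist_force: [1.7, -5.0, 3.8]
grip_width: 0.0138
grasp_force: 30.0
t 6.2 off [-0.011  0.001  0.001] rot [ 0.001 -0.    -0.001]
lane pos [ 0.0016 -0.1235  0.1342] yaw 0.6267 F [ 1.7 -5.   3.8] g 0.0138 30.0
6.2 [0.5986 0.0672 0.1342] [0.7062 0.708  0.0003] [ 0.0734  0.3349  1.97   -0.0009  0.8357  0.8581]
dial_grip [278.2 256.1] 0.77 [0.5996 0.0698 0.142 ]
hatch_handle [ 97.1 132.1] 0.67 [0.5801 0.1825 0.133 ]
```

View pics/w3.png

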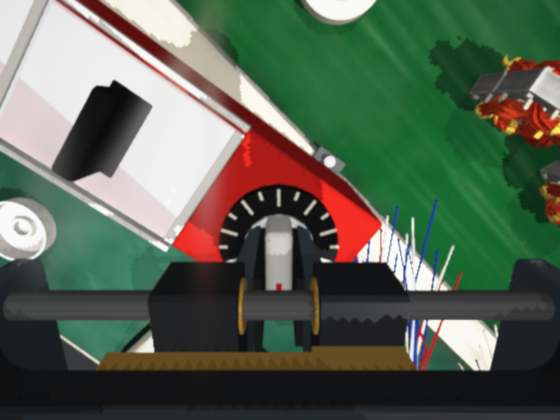

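The dial turned with the grip, and yaw 0.627 matches number 10. I'll hold there, then turn right to 90.

```bash
python3 -m creep '[{"offset":[0,0,0],"delta_rot":[0,0,0]},{"offset":[0,0,0],"delta_rot":[0,0,0]},{"offset":[0,0,0],"delta_rot":[0,0,0]},{"offset":[0,0,0],"delta_rot":[0,0,0]},{"offset":[0,0,0],"delta_rot":[0,0,0]}]'
python3 -m creep '[{"offset":[0,0,0],"delta_rot":[0,0,0]},{"offset":[0,0,0],"delta_rot":[0,0,0.06]},{"offset":[0,0,0],"delta_rot":[0,0,0.15]},{"offset":[0,0,0],"delta_rot":[0,0,0.24]},{"offset":[0,0,0],"delta_rot":[0,0,0.33]}]'
python3 -m creep '[{"offset":[0,0,0],"delta_rot":[0,0,0.09]},{"offset":[0,0,0],"delta_rot":[0,0,0.18]},{"offset":[0,0,0],"delta_rot":[0,0,0.27]},{"offset":[0,0,0],"delta_rot":[0,0,0.36]},{"offset":[0,0,0],"delta_rot":[0,0,0.44]}]'
python3 to.py 0 -.125 .134 -.628
python3 -m creep '[{"offset":[0,0,0],"delta_rot":[0,0,0.04]},{"offset":[0,0,0],"delta_rot":[0,0,0.067]},{"offset":[0,0,0],"delta_rot":[0,0,0.067]}]'
python3 to.py 0 -.125 .134 -.628
```

```text
t: 7.0
eef_pos: [0.5986, 0.0672, 0.1342]
ee_rot: [0.924, 0.383, 0.0, 0.0]
wrist_force: [0.7, -5.8, 4.4]
grip_width: 0.014
grasp_force: 30.0
t: 7.5
eef_pos: [0.5983, 0.0675, 0.1342]
ee_rot: [0.99, 0.142, 0.0, 0.0]
wrist_force: [-0.6, -1.2, 5.3]
grip_width: 0.0135
grasp_force: 30.0
t: 8.0
eef_pos: [0.5983, 0.068, 0.1342]
ee_rot: [0.983, -0.186, 0.0, -0.0]
wrist_force: [-0.2, 4.0, 5.8]
grip_width: 0.0138
grasp_force: 30.0
t 8.0 off [-0.     0.014  0.001] rot [-0.    -0.     0.062]
lane pos [ 0.0015 -0.1226  0.1342] yaw -0.5347 F [-0.2  4.   5.8] g 0.0138 30.0
t: 8.3
eef_pos: [0.5983, 0.068, 0.1342]
ee_rot: [0.972, -0.233, 0.0, -0.0]
wrist_force: [-0.2, 3.9, 5.5]
grip_width: 0.014
grasp_force: 30.0
t 8.3 off [0.001 0.014 0.001] rot [-0.001 -0.    -0.002]
lane pos [ 0.0015 -0.1226  0.1342] yaw -0.6304 F [-0.2  3.9  5.5] g 0.014 30.0
```

```bash
python3 -m creep '[{"offset":[0,0,0],"delta_rot":[0,0,0]},{"offset":[0,0,0],"delta_rot":[0,0,0]},{"offset":[0,0,0],"delta_rot":[0,0,0]},{"offset":[0,0,0],"delta_rot":[0,0,0]},{"offset":[0,0,0],"delta_rot":[0,0,0]}]'
python3 -m creep '[{"offset":[0,0,0],"delta_rot":[0,0,0]},{"offset":[0,0,0],"delta_rot":[0,0,0]},{"offset":[0,0,0],"delta_rot":[0,0,-0.06]},{"offset":[0,0,0],"delta_rot":[0,0,-0.15]},{"offset":[0,0,0],"delta_rot":[0,0,-0.24]}]'
python3 -m creep '[{"offset":[0,0,0],"delta_rot":[0,0,-0.09]},{"offset":[0,0,0],"delta_rot":[0,0,-0.18]},{"offset":[0,0,0],"delta_rot":[0,0,-0.27]},{"offset":[0,0,0],"delta_rot":[0,0,-0.33]},{"offset":[0,0,0],"delta_rot":[0,0,-0.35]}]'
python3 to.py 0 -.125 .134 .314
```

```text
t: 8.8
eef_pos: [0.5984, 0.068, 0.1342]
ee_rot: [0.973, -0.232, 0.0, -0.0]
wrist_force: [-0.6, 4.8, 6.1]
grip_width: 0.0142
grasp_force: 30.0
t: 9.3
eef_pos: [0.5983, 0.0678, 0.1342]
ee_rot: [0.999, -0.051, 0.0, -0.0]
wrist_force: [-1.7, 0.5, 6.9]
grip_width: 0.0138
grasp_force: 30.0
t: 9.8
eef_pos: [0.5984, 0.0674, 0.1342]
ee_rot: [0.978, 0.209, 0.0, 0.0]
wrist_force: [-1.2, -2.3, 5.7]
grip_width: 0.0141
grasp_force: 30.0
t 9.8 off [-0.009  0.007  0.001] rot [ 0.    -0.    -0.036]
lane pos [ 0.0015 -0.1232  0.1342] yaw 0.2601 F [-1.2 -2.3  5.7] g 0.0141 30.0
```

```bash
python3 -m creep '[{"offset":[0,0,0],"delta_rot":[0,0,-0.036]},{"offset":[0,0,0],"delta_rot":[0,0,-0.036]},{"offset":[0,0,0],"delta_rot":[0,0,-0.036]},{"offset":[0,0,0],"delta_rot":[0,0,-0.036]},{"offset":[0,0,0],"delta_rot":[0,0,-0.036]}]'
python3 to.py 0 -.125 .134 .314
python3 -m creep '[{"offset":[0,0,0],"delta_rot":[0,0,0]},{"offset":[0,0,0],"delta_rot":[0,0,0]},{"offset":[0,0,0],"delta_rot":[0,0,0]},{"offset":[0,0,0],"delta_rot":[0,0,0]}]'
python3 -m creep '[{"offset":[0,0,0],"delta_rot":[0,0,0]},{"offset":[0,0,0],"delta_rot":[0,0,0]},{"offset":[0,0,0],"delta_rot":[0,0,0]},{"offset":[0,0,0],"delta_rot":[0,0,0]}]' 0.6
python3 -m creep '[{"offset":[0,0,-0.1],"delta_rot":[0,0,0]},{"offset":[0,0,-0.25],"delta_rot":[0,0,0]},{"offset":[0.1,-0.1,-0.45],"delta_rot":[0,0,0.08]},{"offset":[0,-0.3,-0.6],"delta_rot":[0,0,0.16]},{"offset":[-0.1,-0.4,-0.7],"delta_rot":[0,0,0.21]}]'
python3 -m creep '[{"offset":[-0.1,0,0],"delta_rot":[0,0,0]},{"offset":[-0.1,0,0],"delta_rot":[0,0,0]}]'
python3 look.py w4.png
python3 - <<'E'
from h import *; from to import *
c=cam("wrist");im=cv2.imread("pics/w4.png")
C=O-ey*.05
a=rect(c,im,.112,C[0],C[1],.16,800,280,2000)
D=O-ey*.125
b=rect(c,im,.126,D[0],D[1],.16,400,320,4000);d=rect(c,im,.156,D[0],D[1],.16,400,320,4000)
cv2.imwrite("pics/r4.png",np.vstack([a,np.hstack([b,d])]))
E
```

```text
t: 10.3
eef_pos: [0.5984, 0.0674, 0.1342]
ee_rot: [0.972, 0.233, 0.0, 0.0]
wrist_force: [-0.8, -2.1, 5.7]
grip_width: 0.0139
grasp_force: 30.0
t 10.3 off [-0.01   0.006  0.001] rot [ 0.    -0.    -0.002]
lane pos [ 0.0015 -0.1232  0.1342] yaw 0.3108 F [-0.8 -2.1  5.7] g 0.0139 30.0
t: 10.7
eef_pos: [0.5984, 0.0674, 0.1342]
ee_rot: [0.972, 0.233, 0.0, 0.0]
wrist_force: [-0.1, -3.1, 4.9]
grip_width: 0.0137
grasp_force: 30.0
t: 11.1
eef_pos: [0.598, 0.0676, 0.1336]
ee_rot: [0.972, 0.233, -0.0, -0.0]
wrist_force: [0.1, -0.6, -0.6]
grip_width: 0.0427
grasp_force: 0.0
t: 11.6
eef_pos: [0.5436, 0.1312, 0.2754]
ee_rot: [0.997, 0.075, 0.001, -0.0]
wrist_force: [0.1, 0.5, -0.1]
grip_width: 0.0549
grasp_force: 0.0
t: 11.8
eef_pos: [0.5225, 0.127, 0.2744]
ee_rot: [0.997, 0.078, 0.0, -0.0]
wrist_force: [0.2, -0.4, -1.2]
grip_width: 0.0548
grasp_force: 0.0
11.8 [0.5225 0.127  0.2744] [0.9878 0.1557 0.0007] [0.195  0.048  2.0213 0.0001 1.0716 1.6095]
dial_grip [356.1 119.1] 0.7 [0.6004 0.0697 0.142 ]
hatch_handle [230.3 122.8] 0.83 [0.5788 0.1822 0.133 ]
lane_entry [232.3 117.3] 0.57 [0.5827 0.1837 0.112 ]
```

View pics/r4.png

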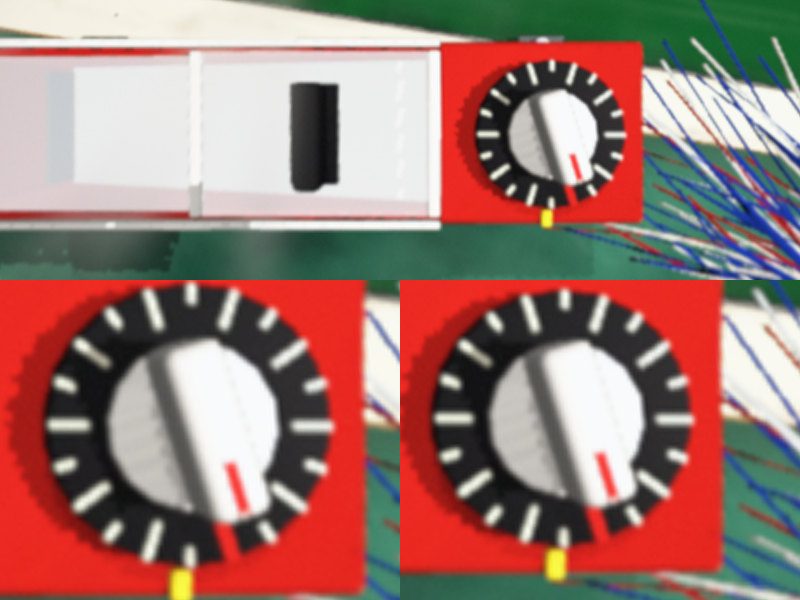

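The dial reads 5: the pointer sits on the short tick beside the red 0, and the 30/80 marks are level. Next is the handle.

```bash
sed -i 's/^\(ex=.*\)$/\1;O=O+.002*ex+.002*ey/' to.py
python3 to.py 0 -.010 .124 0
```

```text
t 12.1 off [ 0.318 -0.227  0.746] rot [ 0.     0.    -0.003]
lane pos [-0.0638 -0.0551  0.2733] yaw -0.005 F [-0.4  0.1  0.1] g 0.055 0.0
```

```bash
python3 -m creep '[{"offset":[0.15,-0.11,0.1],"delta_rot":[0,0,0]},{"offset":[0.318,-0.227,0.2],"delta_rot":[0,0,0]},{"offset":[0.318,-0.227,0.35],"delta_rot":[0,0,0]},{"offset":[0.318,-0.227,0.45],"delta_rot":[0,0,0]},{"offset":[0.318,-0.227,0.45],"delta_rot":[0,0,0]}]'
python3 to.py 0 -.010 .124 0
```

```text
t: 12.6
eef_pos: [0.5787, 0.181, 0.1804]
ee_rot: [0.997, 0.078, -0.003, 0.001]
wrist_force: [-0.1, -0.2, 0.8]
grip_width: 0.0548
grasp_force: 0.0
t 12.6 off [0.011 0.    0.282] rot [ 0.     0.004 -0.003]
lane pos [-0.0018 -0.0099  0.1804] yaw -0.0047 F [-0.1 -0.2  0.8] g 0.0548 0.0
```

```bash
python3 -m creep '[{"offset":[0,0,0.13],"delta_rot":[0,0,0]},{"offset":[0,0,0.27],"delta_rot":[0,0,0]},{"offset":[0,0,0.27],"delta_rot":[0,0,0]}]'
python3 -m creep '[{"offset":[0,0,0],"delta_rot":[0,0,0]},{"offset":[0,0,0],"delta_rot":[0,0,0]},{"offset":[0,0,0],"delta_rot":[0,0,0]},{"offset":[0,0,0],"delta_rot":[0,0,0]},{"offset":[0,0,0],"delta_rot":[0,0,0]}]' 0
python3 -m creep '[{"offset":[0,0,0],"delta_rot":[0,0,0]},{"offset":[0,0,0],"delta_rot":[0,0,0]}]'
python3 to.py 0 .108 .128 0
```

```text
t: 12.9
eef_pos: [0.5788, 0.1808, 0.1277]
ee_rot: [0.997, 0.077, -0.002, 0.0]
wrist_force: [-1.3, -0.2, 0.8]
grip_width: 0.0546
grasp_force: 0.0
t: 13.4
eef_pos: [0.5803, 0.1815, 0.1304]
ee_rot: [0.997, 0.078, 0.0, -0.0]
wrist_force: [0.2, 0.0, 0.9]
grip_width: 0.0179
grasp_force: 0.0
t: 13.6
eef_pos: [0.5802, 0.1815, 0.1301]
ee_rot: [0.997, 0.078, 0.0, 0.0]
wrist_force: [-0.9, -1.2, 5.6]
grip_width: 0.0127
grasp_force: 30.0
t 13.6 off [-0.001 -0.589  0.011] rot [ 0.    -0.    -0.003]
lane pos [-0.0003 -0.0097  0.1301] yaw -0.004 F [-0.9 -1.2  5.6] g 0.0127 30.0
```

```bash
python3 -m creep '[{"offset":[0,-0.05,0],"delta_rot":[0,0,0]},{"offset":[0,-0.15,0],"delta_rot":[0,0,0]},{"offset":[0,-0.25,0],"delta_rot":[0,0,0]},{"offset":[0,-0.35,0],"delta_rot":[0,0,0]},{"offset":[0,-0.45,0],"delta_rot":[0,0,0]}]'
python3 to.py 0 .108 .130 0
python3 -m creep '[{"offset":[0,-0.07,0],"delta_rot":[0,0,0]},{"offset":[0,-0.13,0],"delta_rot":[0,0,0]},{"offset":[0,-0.15,0],"delta_rot":[0,0,0]},{"offset":[0,-0.15,0],"delta_rot":[0,0,0]}]'
python3 to.py 0 .108 .130 0
```

```text
t: 14.1
eef_pos: [0.5656, 0.2707, 0.1301]
ee_rot: [0.997, 0.078, -0.001, 0.0]
wrist_force: [-5.4, -4.1, 9.9]
grip_width: 0.0128
grasp_force: 30.0
t 14.1 off [ 0.002 -0.136  0.001] rot [ 0.     0.001 -0.003]
lane pos [-0.0005  0.0808  0.1301] yaw -0.0041 F [-5.4 -4.1  9.9] g 0.0128 30.0
t: 14.5
eef_pos: [0.5611, 0.2978, 0.13]
ee_rot: [0.997, 0.079, -0.001, 0.002]
wrist_force: [-2.9, -22.5, 16.6]
grip_width: 0.0128
grasp_force: 30.0
t 14.5 off [0.003 0.001 0.   ] rot [ 0.003  0.002 -0.002]
lane pos [-0.0006  0.1082  0.13  ] yaw -0.0028 F [ -2.9 -22.5  16.6] g 0.0128 30.0
```

```bash
python3 -m creep '[{"offset":[0,0,0],"delta_rot":[0,0,0]},{"offset":[0,0,0],"delta_rot":[0,0,0]},{"offset":[0,0,0],"delta_rot":[0,0,0]},{"offset":[0,0,0],"delta_rot":[0,0,0]}]' 0.5
python3 -m creep '[{"offset":[0,0,-0.15],"delta_rot":[0,0,0]},{"offset":[0,0,-0.35],"delta_rot":[0,0,0]},{"offset":[-0.15,0.05,-0.55],"delta_rot":[0,0,0]},{"offset":[-0.35,0.12,-0.6],"delta_rot":[0,0,0]},{"offset":[-0.5,0.2,-0.6],"delta_rot":[0,0,0]}]' 1
python3 -m creep '[{"offset":[-0.2,0.08,0],"delta_rot":[0,0,0]},{"offset":[-0.2,0.08,0],"delta_rot":[0,0,0]},{"offset":[-0.2,0.08,0],"delta_rot":[0,0,0]}]'
python3 look.py w5.png
```

```text
t: 14.9
eef_pos: [0.5615, 0.3001, 0.1297]
ee_rot: [0.997, 0.078, -0.0, -0.0]
wrist_force: [0.1, -0.3, -0.2]
grip_width: 0.0417
grasp_force: 0.0
t: 15.4
eef_pos: [0.4681, 0.2449, 0.2517]
ee_rot: [0.997, 0.078, 0.001, -0.001]
wrist_force: [-0.5, 0.1, -0.4]
grip_width: 0.0822
grasp_force: 0.0
t: 15.7
eef_pos: [0.4318, 0.223, 0.2502]
ee_rot: [0.997, 0.078, 0.001, -0.0]
wrist_force: [0.8, -0.9, 0.0]
grip_width: 0.091
grasp_force: 0.0
15.7 [0.4318 0.223  0.2502] [0.988  0.1546 0.0012] [ 0.4287 -0.0162  2.1347  0.0001  1.0218  1.8443]
dial_grip [515.2  20.3] 0.56 [0.6    0.0678 0.142 ]
hatch_handle [211.2  30.3] 0.77 [0.5589 0.298  0.133 ]
lane_entry [353.4  30.6] 0.64 [0.5806 0.1828 0.112 ]
cap_center [281.3 193. ] 0.89 [0.4019 0.2158 0.01  ]
```

View pics/w5.png

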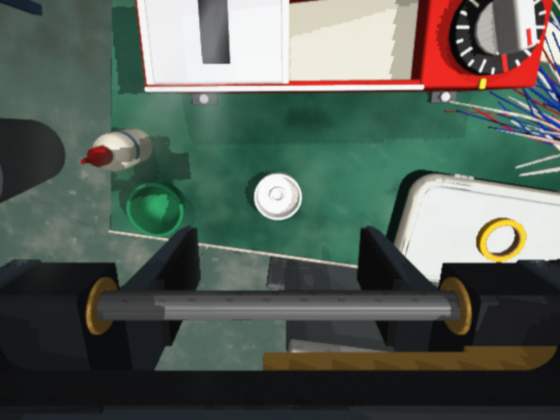

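The hatch is fully open, with the beige lane floor showing at (355,40). The cap is at about (278,196), clear of the cup and bottle.

```bash
python3 - <<'E'
from h import *; from to import *
c=cam("wrist");capture("wrist");o=outline_of("wrist","end_cap")
for r in o[:2]:
    m=r["region"].astype(np.uint8);cn=max(cv2.findContours(m,0,1)[0],key=len)
    e=cv2.fitEllipse(cn);P=np.array([at_z(c,p[0],.017)[:2] for p in cn],np.float32)
    print(r["confidence"],e,at_z(c,e[0],.015),cv2.minEnclosingCircle(P))
E
python3 to.py -.178 .001 .1 0
```

```text
0.66 ((214.77706909179688, 40.91789627075195), (95.17719268798828, 179.50762939453125), 90.93506622314453) [0.56745221 0.31816726 0.015     ] ((0.5657685399055481, 0.3172270655632019), 0.09156763553619385)
0.58 ((277.9349365234375, 195.7486572265625), (45.062355041503906, 46.02020263671875), 163.0498504638672) [0.39934128 0.21995989 0.015     ] ((0.39953508973121643, 0.22006596624851227), 0.03143709897994995)
t 16.1 off [-0.189  0.271  0.748] rot [ 0.     0.    -0.003]
lane pos [-0.1398  0.0551  0.2496] yaw -0.0046 F [-0.1 -0.2 -0.3] g 0.0911 0.0
```

```bash
python3 -m creep '[{"offset":[-0.08,0,0.2],"delta_rot":[0,0,0]},{"offset":[-0.163,-0.003,0.45],"delta_rot":[0,0,0]},{"offset":[-0.163,-0.003,0.7],"delta_rot":[0,0,0]},{"offset":[-0.163,-0.003,0.9],"delta_rot":[0,0,0]},{"offset":[-0.163,-0.003,0.9],"delta_rot":[0,0,0]}]'
python3 -m creep '[{"offset":[0,0,0],"delta_rot":[0,0,0]},{"offset":[0,0,0],"delta_rot":[0,0,0]}]'
python3 to.py -.1725 .0558 .005 0
```

```text
t: 16.6
eef_pos: [0.3964, 0.217, 0.0654]
ee_rot: [0.997, 0.078, -0.004, 0.002]
wrist_force: [0.0, 0.1, 1.5]
grip_width: 0.0914
grasp_force: 0.0
t: 16.8
eef_pos: [0.4011, 0.2193, 0.0719]
ee_rot: [0.997, 0.078, 0.001, -0.001]
wrist_force: [0.1, 0.6, -1.1]
grip_width: 0.0911
grasp_force: 0.0
t 16.8 off [-0.008  0.002  0.335] rot [-0.001 -0.002 -0.003]
lane pos [-0.1711  0.0562  0.0719] yaw -0.0047 F [ 0.1  0.6 -1.1] g 0.0911 0.0
```

```bash
python3 -m creep '[{"offset":[-0.008,0,0.12],"delta_rot":[0,0,0]},{"offset":[-0.008,0,0.23],"delta_rot":[0,0,0]},{"offset":[-0.008,0,0.29],"delta_rot":[0,0,0]},{"offset":[-0.008,0,0.325],"delta_rot":[0,0,0]},{"offset":[-0.008,0,0.325],"delta_rot":[0,0,0]}]'
python3 -m creep '[{"offset":[0,0,0],"delta_rot":[0,0,0]},{"offset":[0,0,0],"delta_rot":[0,0,0]},{"offset":[0,0,0],"delta_rot":[0,0,0]},{"offset":[0,0,0],"delta_rot":[0,0,0]},{"offset":[0,0,0],"delta_rot":[0,0,0]}]' 0
python3 to.py -.1725 .0558 .2 0
```

```text
t: 17.3
eef_pos: [0.3984, 0.2185, 0.0052]
ee_rot: [0.997, 0.078, 0.0, -0.0]
wrist_force: [-0.2, -0.9, -0.4]
grip_width: 0.0911
grasp_force: 0.0
t: 17.8
eef_pos: [0.3981, 0.2183, 0.005]
ee_rot: [0.997, 0.078, 0.0, -0.0]
wrist_force: [-0.8, -1.6, 5.1]
grip_width: 0.058
grasp_force: 30.0
t 17.8 off [ 0.009 -0.001 -0.975] rot [-0.    -0.    -0.003]
lane pos [-0.1742  0.0557  0.005 ] yaw -0.0046 F [-0.8 -1.6  5.1] g 0.058 30.0
```

```bash
python3 -m creep '[{"offset":[0,0,-0.1],"delta_rot":[0,0,0]},{"offset":[0,0,-0.3],"delta_rot":[0,0,0]},{"offset":[0,0,-0.5],"delta_rot":[0,0,0]},{"offset":[0,0,-0.7],"delta_rot":[0,0,0]},{"offset":[0,0,-0.85],"delta_rot":[0,0,0]}]'
python3 -m creep '[{"offset":[0.15,0,0],"delta_rot":[0,0,0]},{"offset":[0.35,0.07,0],"delta_rot":[0,0,0]},{"offset":[0.5,0.15,0],"delta_rot":[0,0,0]},{"offset":[0.5,0.15,0],"delta_rot":[0,0,0]}]'
python3 look.py w6.png
python3 to.py 0 -.015 .11 0
```

```text
t: 18.3
eef_pos: [0.3982, 0.2184, 0.1771]
ee_rot: [0.997, 0.078, 0.001, -0.0]
wrist_force: [-0.1, 0.1, -1.4]
grip_width: 0.0578
grasp_force: 30.0
t: 18.7
eef_pos: [0.5046, 0.2034, 0.175]
ee_rot: [0.997, 0.077, 0.001, -0.0]
wrist_force: [-0.2, -0.6, -1.0]
grip_width: 0.0577
grasp_force: 30.0
18.7 [0.5046 0.2034 0.175 ] [0.9882 0.1531 0.0015] [ 0.3404  0.1878  2.0709 -0.0003  0.8813  1.7577]
dial_grip [522.2 117.3] 0.9 [0.5999 0.0703 0.142 ]
hatch_handle [144.2 121.5] 0.57 [0.5615 0.2992 0.133 ]
lane_entry [324.5 118.1] 0.84 [0.5805 0.1839 0.112 ]
cap_center [280.8 252.7] 0.69 [0.4262 0.1897 0.01  ]
t 19.0 off [0.378 0.201 0.323] rot [ 0.     0.    -0.003]
lane pos [-0.0754  0.0256  0.1747] yaw -0.0041 F [ 0.3  0.6 -0.8] g 0.0578 30.0
```

View pics/w6.png

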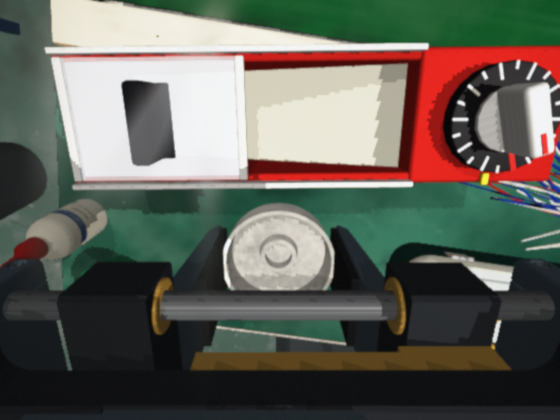

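Cap is gripped flat, centred near (279,252), and the open lane lies ahead (opening 245–410, 60–170). I'll work out its in-hand offset.

```bash
python3 - <<'E'
from h import *; from to import *
s=sense();c=cam("wrist");capture("wrist");z=s["eef_pos"][2]
for r in outline_of("wrist","cap_center")[:2]+landmark_of("wrist","cap_center")[:1]:
    d=at_z(c,r["uv"],z+.005)-s["eef_pos"];print(r["confidence"],r["uv"],np.round([d@ex,d@ey],4))
d=at_z(c,[279,250],z+.015)-s["eef_pos"];print(np.round([d@ex,d@ey],4))
E
python3 to.py 0 -.015 .135 0
```

```text
0.55 [280.4, 249.1] [ 0.0047 -0.0001]
0.84 [279.0, 253.1] [0.0023 0.0006]
[0.009  0.0006]
t 19.15 off [0.375 0.201 0.199] rot [-0.    -0.    -0.003]
lane pos [-0.0749  0.0255  0.1749] yaw -0.0041 F [-0.4 -0.  -0.2] g 0.0575 30.0
```

```bash
python3 -m creep '[{"offset":[0.1,0.05,0],"delta_rot":[0,0,0]},{"offset":[0.24,0.12,0],"delta_rot":[0,0,0]},{"offset":[0.36,0.2,0],"delta_rot":[-0.04,0,0]},{"offset":[0.36,0.2,0.08],"delta_rot":[-0.08,0,0]},{"offset":[0.36,0.2,0.13],"delta_rot":[-0.115,0,0]}]'
python3 -m creep '[{"offset":[0,0,0],"delta_rot":[0,0,0]},{"offset":[0,0,0],"delta_rot":[0,0,0]}]'
python3 to.py -.003 -.015 .087 0
```

```text
t: 19.65
eef_pos: [0.5791, 0.1755, 0.1482]
ee_rot: [0.993, 0.077, 0.007, 0.087]
wrist_force: [0.8, -0.8, -0.5]
grip_width: 0.0579
grasp_force: 30.0
t: 19.85
eef_pos: [0.5784, 0.1762, 0.1489]
ee_rot: [0.993, 0.078, 0.006, 0.085]
wrist_force: [0.5, -0.7, -0.4]
grip_width: 0.0577
grasp_force: 30.0
t 19.85 off [-0.    -0.051  0.305] rot [ 0.114  0.    -0.003]
lane pos [-0.0029 -0.0146  0.1489] yaw -0.0039 F [ 0.5 -0.7 -0.4] g 0.0577 30.0
```

```bash
python3 -m creep '[{"offset":[0,-0.017,0.1],"delta_rot":[0,0,0]},{"offset":[0,-0.034,0.2],"delta_rot":[0,0,0]},{"offset":[0,-0.045,0.27],"delta_rot":[0,0,0]},{"offset":[0,-0.051,0.305],"delta_rot":[0,0,0]},{"offset":[0,-0.051,0.305],"delta_rot":[0,0,0]}]'
python3 to.py -.003 -.015 .087 0
```

```text
t: 20.35
eef_pos: [0.5786, 0.1751, 0.0865]
ee_rot: [0.993, 0.077, 0.006, 0.086]
wrist_force: [0.4, 0.8, -1.4]
grip_width: 0.0578
grasp_force: 30.0
t 20.35 off [-0.    -0.003 -0.003] rot [ 0.115  0.001 -0.003]
lane pos [-0.0029 -0.0157  0.0865] yaw -0.0049 F [ 0.4  0.8 -1.4] g 0.0578 30.0
```

Clear and in position. Now I open a little, then withdraw straight back.

```bash
python3 -m creep '[{"offset":[0,0,0],"delta_rot":[0,0,0]},{"offset":[0,0,0],"delta_rot":[0,0,0]},{"offset":[0,0,0],"delta_rot":[0,0,0]},{"offset":[0,0,0],"delta_rot":[0,0,0]}]' 0.77
python3 -m creep '[{"offset":[0,0,-0.05],"delta_rot":[0,0,0]},{"offset":[0,0,-0.15],"delta_rot":[0,0,0]},{"offset":[0,0.03,-0.35],"delta_rot":[0,0,0]},{"offset":[0,0.06,-0.6],"delta_rot":[0.05,0,0]},{"offset":[-0.1,0.0,-0.8],"delta_rot":[0.115,0,0]}]'
python3 -m creep '[{"offset":[-0.2,-0.2,0],"delta_rot":[0,0,0]},{"offset":[-0.3,-0.3,0],"delta_rot":[0,0,0]},{"offset":[-0.3,-0.4,0],"delta_rot":[0,0,0]},{"offset":[-0.3,-0.4,0],"delta_rot":[0,0,0]}]'
python3 look.py w7.png
```

```text
t: 20.75
eef_pos: [0.5791, 0.1754, 0.0874]
ee_rot: [0.993, 0.077, 0.007, 0.086]
wrist_force: [1.2, 0.1, 0.3]
grip_width: 0.0702
grasp_force: 0.0
t: 21.25
eef_pos: [0.5564, 0.2001, 0.2485]
ee_rot: [0.997, 0.078, 0.002, -0.002]
wrist_force: [0.7, 0.5, 0.9]
grip_width: 0.0701
grasp_force: 0.0
t: 21.65
eef_pos: [0.4824, 0.2708, 0.2457]
ee_rot: [0.997, 0.079, 0.001, -0.0]
wrist_force: [-0.5, -0.1, -0.5]
grip_width: 0.0705
grasp_force: 0.0
21.65 [0.4824 0.2708 0.2457] [0.9876 0.1569 0.0013] [0.4693 0.108  2.0134 0.0004 1.0187 1.8823]
dial_grip [550.7 101.3] 0.86 [0.5987 0.0697 0.142 ]
hatch_handle [262.2 101.1] 0.73 [0.5626 0.2984 0.133 ]
lane_entry [392.1 101.4] 0.78 [0.5803 0.1852 0.112 ]
```

View pics/w7.png

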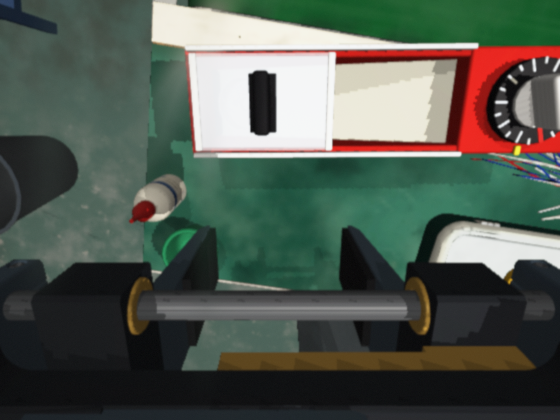

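The wrist view shows an empty gripper and an empty opening (335–455, 60–150), with the hatch open. The cap must be under the roof, so I'll check with stretched contrast crops.

```bash
python3 -m creep '[{"offset":[-0.1,-0.1,0],"delta_rot":[0,0,0]},{"offset":[-0.1,-0.1,0],"delta_rot":[0,0,0]},{"offset":[-0.1,-0.1,0],"delta_rot":[0,0,0]},{"offset":[-0.1,-0.1,0],"delta_rot":[0,0,0]},{"offset":[-0.1,-0.1,0],"delta_rot":[0,0,0]}]'
python3 - <<'E'
from h import *; from to import *
P=O+ey*.131+[0,0,.025];t=[]
for n in("wrist","top","side"):
    c,im=snap(n,n+"_end.png");uv=proj(c,P);print(n,"stop at",uv)
    for f in(landmark_of,boxes_of):
        for r in f(n,"cap_center")[:2]:
            p=at_z(c,r["uv"],.025)-O;print(f.__name__,r["uv"],round(r["confidence"],2),"lane",np.round([p@ex,p@ey],3))
    u,v=map(int,uv);w,h=(90,60) if n=="wrist" else (60,50)
    y0,x0=max(0,v-h),max(0,u-w);k=im[y0:v+h,x0:u+w,::-1].astype(float)
    g=k[...,1];lo,hi=(170,255) if n!="side" else (120,255)
    k=np.clip((k-lo)/(hi-lo)*255,0,255).astype(np.uint8)
    t.append(cv2.resize(k,(390,290),interpolation=cv2.INTER_CUBIC));
    if n=="side": t.append(cv2.resize(np.ascontiguousarray(im[y0:v+h,x0:u+w,::-1]),(390,290)))
cv2.imwrite("pics/end.png",np.vstack([np.hstack(t[:2]),np.hstack(t[2:])]))
E
```

```text
t: 22.45
eef_pos: [0.4608, 0.2854, 0.2446]
ee_rot: [0.997, 0.077, 0.0, -0.0]
wrist_force: [0.0, 0.4, 0.7]
grip_width: 0.0702
grasp_force: 0.0
wrist stop at [262.01204602  84.28059824]
call [283.1, 78.8] 0.73 lane [0.006 0.107]
top stop at [202.17583805 202.41765685]
side stop at [204.03197937 282.23414898]
```

View pics/end.png

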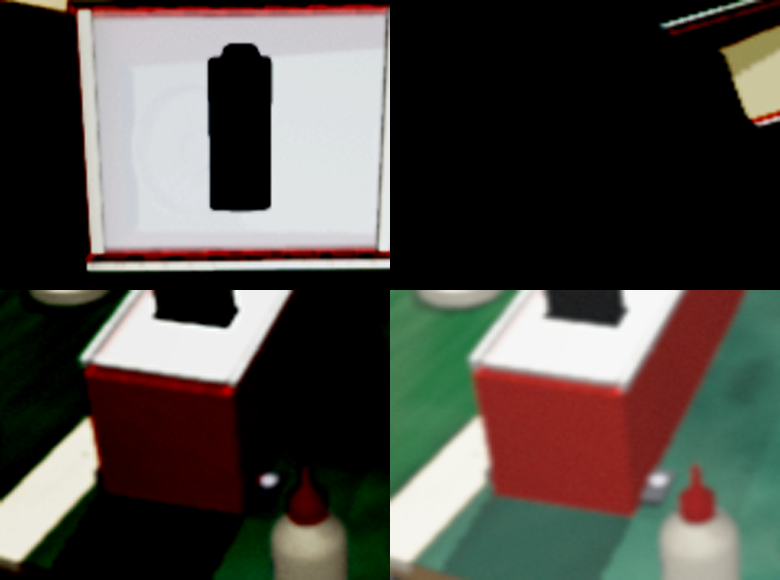

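```bash
python3 - <<'E'
from h import *; from to import *
c=cam("wrist")
for y in(.131,.115,.1): print(y,[np.round(proj(c,O+ey*(y+d)+ex*e+[0,0,.031]),1) for d,e in((.03,0),(0,.03),(0,-.03))])
g=cv2.cvtColor(cv2.imread("pics/wrist_end.png"),6).astype(float)
g=cv2.GaussianBlur(g,(0,0),.8);print(np.round(g[76:96:4,226:246],0).astype(int));print(np.round(g[50:72,256],0).astype(int),np.round(g[100:120,256]).astype(int))
E
```

```text
0.131 [array([235. ,  83.7]), array([261.6,  54. ]), array([262.7, 111.7])]
0.115 [array([249.5,  83.6]), array([276.4,  53.9]), array([276.8, 111.6])]
0.1 [array([263. ,  83.5]), array([290.3,  53.9]), array([290. , 111.5])]
[[238 238 238 238 238 239 239 241 242 243 243 243 243 242 242 242 243 244
  244 244]
 [238 238 238 239 239 239 240 242 243 243 243 243 243 243 243 243 244 244
  244 244]
 [238 238 238 238 239 239 241 242 243 243 243 243 243 243 243 244 244 244
  244 244]
 [238 238 238 239 239 239 240 242 243 243 243 243 243 243 244 244 244 244
  244 244]
 [238 238 238 239 239 239 240 241 243 243 243 243 243 243 243 244 244 244
  244 244]]
[241 242 243 243 243 243 243 243 242 242 242 242 243 244 244 244 244 244
 244 244 244 244] [245 245 244 244 245 244 244 244 244 244 244 244 244 244 244 244 244 244
 244 243]
```

The faint disc outline's left edge is at about 233 px, against 235 predicted for the cap at the stop, so the cap is lying flat there.

```bash
python3 -c "from cell import *; print(hand_in())"
```

```text
the job is handed in; nothing more can be done
None
```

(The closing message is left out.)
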